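Make up a hardness-test kit and a drive kit from the stock

TASK

Make up two kits from the parts lying on the bench. In the yellow tray set the square steel test block centred and square on the black square mark, with the small oblong steel coupon lying flat and centred on top of the block, and stand the black loupe centred on the round black mark. In the red tray set the dark spur gear centred on the toothed black mark and the brass bush centred on the white ring mark; all parts keep the way up they have now, and the steel ring and the round test block stay where they are on the bench.

Things in the scene. Friction and masses are not known exactly. Their poses are not given: they have to be found in the camera images.
- yellow_tray: Shallow yellow kit tray, 164 x 92 mm, screwed down (does not move). Origin: centre of its underside; x along its length, y across, z up. The floor is 4 mm above the origin, with a low rim whose top is 6 mm above the origin (2 mm over the floor). Black square mark, 56 mm, centred at x = +40 mm, y = 0; round black mark, 42 mm across, centred at x = -40 mm, y = 0. A thin white line at x = 0 parts the two places.
- red_tray: Shallow red kit tray, same make, size and axes as the yellow tray (164 x 92 mm, floor 4 mm and rim top 6 mm above its origin, does not move). Toothed black mark, 64 mm across, centred at x = +40 mm, y = 0; white ring mark, 52 mm across, centred at x = -40 mm, y = 0.
- test_block_square: Square grey steel hardness test block, 50 x 50 x 13 mm, 0.27 kg, lying flat. Origin: centre of its underside; z up, x and y square to its sides.
- test_coupon: Small oblong grey mottled steel coupon, 28 mm (its x) x 45 mm (its y) x 12 mm high, 0.12 kg, lying flat. Origin: centre of its underside, z up.
- loupe: Black round loupe standing on its skirt like a small cup, with a pale lens on top, 36 mm across, 34 mm high, 0.06 kg. Origin: centre of its underside, z up. Can be taken round the body.
- spur_gear: Dark grey spur gear lying flat with its boss up: toothed rim 56 mm across and 14 mm high, boss 28 mm across up to 24 mm, 0.21 kg. Origin: centre of its underside, z up. Can be taken across the teeth.
- brass_bush: Yellow-brown brass bush standing on its flange: flange 48 mm across and 6 mm high, body 36 mm across up to 30 mm, 0.16 kg. Origin: centre of its underside, z up. Can be taken round the body above the flange.
- steel_ring: Plain grey steel ring lying flat, 52 mm across, 14 mm high. Not part of either kit: leave it where it is. Origin: centre of its underside, z up.
- test_block_round: Round grey steel test block, a plain disc 60 mm across, 15 mm high. Not part of either kit: leave it where it is. Origin: centre of its underside, z up.
Things that resemble listed ones, but are neither listed nor needed, are in the scene too. What is shaped like the test_block_square but pink or turquoise is not meant. What is shaped like the spur_gear but blue is not meant.

How it is judged:
By the outcome, as a careful person would: the job done as asked, in the order asked, and still so for the second after the job is handed in, with the robot touching nothing.
It also fails if it takes over 109 s, if anything falls off the work surface, if the arm or the gripper's body presses on something with over 40 N, if the wrist force passes 120 N, or if a joint passes its speed limit or range.

ROBOT

A 7-joint arm with a two-finger parallel gripper is mounted at the origin on a cart in front of the work surface, level with it; the furniture and walls round the work are solid. World frame = base frame: x ahead of the robot, y to its left, z up, the work surface at z = 0. Lengths are in mm, angles in rad, forces in N, time in s.
With the tool pointing down it reaches from about 425 to 875 mm from the base axis. Payload 4.7 kg.
Tool frame: the origin (TCP) lies at the very end of the fingers, on their centre line; the grasp point (between the pads) lies 19 mm behind it; z points along the fingers, y is the line along which they close (so a half turn about z gives the same grasp; the last joint's range is limited). The gripper opens to 85 mm and grips with 20 to 120 N. Pads are 22 mm wide; open, the fingers measure 114 mm over their backs; the gripper's body (76 mm by 85 mm) begins 54 mm behind the grasp point. The pads swing forward as they close: fully open they stand 13 mm farther back than shut.
Start: joints at [-1.203, 0.321, -0.07, 1.45, 0.023, 1.371, -0.057], TCP at [225.23, 609.751, 231.349] pointing down, gripper open.
Joint ranges: [-2.86, 2.86], [-0.3, 2.09], [-1.38, 1.24], [0.06, 2.45], [-1.56, 4.7], [0.09, 2.05], [-2.69, 2.69]. Speed limits (rad/s): [2.57, 2.57, 3.14, 3.14, 3.14, 3.14, 3.14].

INTERFACE

Orientations are given as [roll, pitch, yaw] about the fixed x, y, z axes, in that order (R = Rz(yaw) Ry(pitch) Rx(roll)).
In Python, from plant import * gives the robot as it stands.
- The arm moves only by the tool jog_arm, never from a script. Its argument "commands" is a list of rows, each a list of 7 numbers: the shift along the tool's x, y, z in mm, then the turn, a rotation vector about the tool's x, y, z in degrees, then the finger opening in mm, from 0 to 85.4. A call has exactly 8 rows; each row shifts and turns the commanded pose from where the row before left it, along the tool's axes as they then stand; what a row does not reach is not made up. A row lasts 1/8 s, in which the tool goes at most 62.5 mm and 10.7 degrees, less where a joint would pass 70% of its speed; a pose out of reach is approached as far as the arm can. A call is refused whole if a number of a shift passes 62.5 or a number of a turn 10.7, either way. A call with a gripper value outside its range is refused whole. The fingers move at their own pace and stop on an object; "force" is the grip in N (left out, the last holds). Time passes only in rows, so rows that do not move let the fingers close, or fill a call up. It gives the time, the measured TCP pose, the force and the opening at its end, in the units of the state.
- get_state(): the state, without advancing time (a new reading comes with each control period).
- capture(name): name is "side" or "top"; returns (picture, depth): 480x640x3 uint8, red, green, blue; 480x640 float32, mm along the optical axis (not along the pixel's ray), 0 where there is no reading.
- camera_info(name): a dict with "camera_matrix" (3x3 intrinsics, pixels), "R" (3x3) and "t" (3): a world point X has camera coordinates R X + t. Camera axes: x right, y down, z forward; pixel columns grow to the right and rows downward; lengths in mm; the calibration is good to about 2 mm. A picture is of the moment at which its call begins. camera_info takes no time and is no camera call.
- finish_job(): hands the job in, once; it reports no verdict.
Trained networks look in the newest picture that a camera, given by its name, has taken for a name from the list of things; names that differ only in an ending like _2 or _b are one class to them, and where a whole thing is asked for, a point or a joint stands for the part that bears it (a point fixed in the world has none). Each returns a list of dicts, best first, with "p" (0 to 1); they miss things now and then, are a little off and sometimes report something else, mostly with a low value. They report only what shows in the picture. A call takes as long as a camera call. They do not tell look-alikes from the thing itself.
- search_frame(name, camera): "xyz" ([x, y, z] in mm, in world coordinates, good to about 4 mm: the middle of the surface that is visible of it).
- masks_of(name, camera): "mask" (480x640 bool, what is visible of it).
The state is a dict: "time_s": time; "joint_pos": joint angles; "joint_velocities": joint speeds; "joint_torque": joint torques, N m; "eef_pos": TCP position; "tool_rot": TCP orientation; "wrist_force": force on the tool from outside, world axes, zero at the start; "wrist_torque": the same for the moment, N m; "width": opening from 0.0 (shut) to 1.0 (fully open).
Only numpy, scipy, OpenCV 4.12 (cv2) and the standard library are available. Lean on these libraries where they do the work, as an engineer would, in place of code of your own. Each camera call takes 0.05 s, during which the arm holds its last target. There are 200 camera calls.

## Working session

There is one attempt and no reset: what is moved stays moved. The work goes in short steps, Python scripts to look and compute and a tool call to move; the robot and the scene stay as the last step left them, time stands still between calls to the robot, and variables do not carry over. Pictures are saved under pics/ and viewed, on a budget of 19 in all, crops included, one or two more only if the job needs it, and the job is handed in when it is done.

Besides the shell and the picture viewer there is one more tool, called after ">>>" as name(argument=value, ...) on one line, values as JSON. jog_arm: Moves the arm, as the interface text tells. Its arguments: {"type":"object","properties":{"commands":{"type":"array"},"force":{"type":"number"}},"required":["commands"]}

```bash
mkdir -p pics; ls; python3 - <<'E'
from plant import *
import cv2
s=get_state(); print(s['time_s'],s['eef_pos'],s['tool_rot'],s['width'],s['wrist_force'])
for n in ("top","side"):
    p,d=capture(n); cv2.imwrite(f"pics/{n}0.png",p[:,:,::-1]); c=camera_info(n)
    import numpy as np
    np.save(f"d_{n}.npy",d)
    print(n,c['camera_matrix'],np.round(c['R'],4),c['t'])
E
```

```text
pics
0.0 [225.06171008 609.2059072  230.20609345] [-3.13964584e+00  9.72499709e-05  2.78779275e+00] 0.9999302430210127 [ 0.30794366  0.77429809 -0.50680332]
top [[553.95862544   0.         311.05404009]
 [  0.         553.95862544 238.01229693]
 [  0.           0.           1.        ]] [[-1.000e-04 -9.994e-01 -3.380e-02]
 [-9.985e-01  1.900e-03 -5.400e-02]
 [ 5.400e-02  3.370e-02 -9.980e-01]] [176.88709522 634.04285966 959.67988438]
side [[514.70464506   0.         321.21982559]
 [  0.         514.70464506 229.87308016]
 [  0.           0.           1.        ]] [[-0.9984 -0.0564 -0.0045]
 [-0.0329  0.642  -0.766 ]
 [ 0.0461 -0.7646 -0.6429]] [ 631.42587454  -24.01704223 1071.50226032]
```

View pics/top0.png

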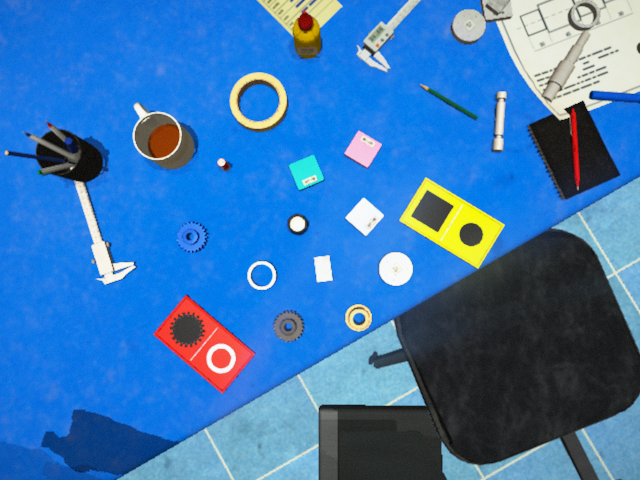

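View pics/side0.png

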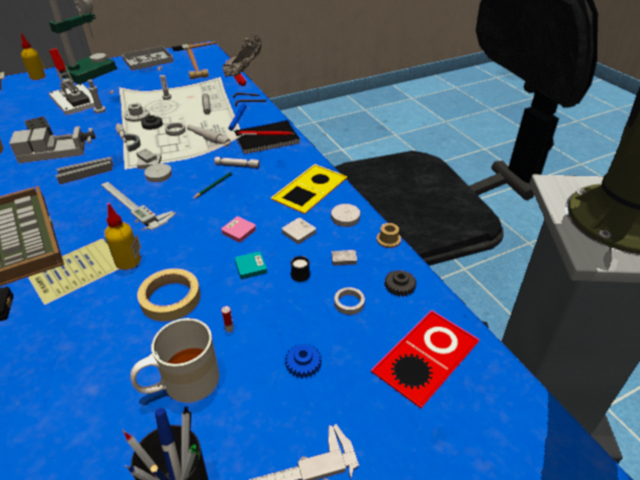

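The top view shows the parts I need: square block (365,216), coupon (322,268), loupe (298,224), dark gear (289,325) and bush (358,318). The yellow tray has its square mark at (432,211) and round mark at (471,235). The red tray has its toothed mark at (187,329) and ring mark at (221,358).

Look-alikes to avoid are the pink block (363,148), turquoise block (306,172) and blue gear (192,237). The grey/white block and the dark grey gear fit the description by colour.

```bash
cat > h.py <<'E'
from plant import *
import numpy as np, cv2
def pts(n,d):
    c=camera_info(n); K=c['camera_matrix']; v,u=np.mgrid[0:480,0:640]
    X=np.stack([(u-K[0,2])/K[0,0]*d,(v-K[1,2])/K[1,1]*d,d],-1)
    return (X-c['t'])@c['R']
def onplane(n,uv,z):
    c=camera_info(n); K=c['camera_matrix']; uv=np.atleast_2d(uv).astype(float)
    r=np.c_[(uv-K[:2,2])/K[0,0],np.ones(len(uv))]@c['R']; o=-c['R'].T@c['t']
    return (o+r*((z-o[2])/r[:,2])[:,None])[:,:2]
def proj(n,X):
    c=camera_info(n); x=np.atleast_2d(X)@c['R'].T+c['t']; x=x@c['camera_matrix'].T; return x[:,:2]/x[:,2:]
def rect(n,mask,z):
    m=mask.astype(np.uint8); k,l,st,_=cv2.connectedComponentsWithStats(m)
    i=1+np.argmax(st[1:,4]); ct=max(cv2.findContours((l==i).astype(np.uint8),0,1)[0],key=cv2.contourArea)
    P=onplane(n,ct[:,0],z); (cx,cy),(w,h),a=cv2.minAreaRect(P.astype(np.float32)); (ex,ey),r=cv2.minEnclosingCircle(P.astype(np.float32))
    return np.round([cx,cy,w,h,a,ex,ey,2*r],1)
E
python3 - <<'E'
from h import *
H=dict(test_block_square=13,test_coupon=12,loupe=34,spur_gear=24,brass_bush=30,steel_ring=14,test_block_round=15)
p,d=capture('top'); W=pts('top',d)
print('table z',[np.round(W[r,c],1) for r,c in ((200,230),(250,340),(300,330),(380,150))])
for k,h in H.items():
    for f in search_frame(k,'top'): print(k,np.round(f['xyz'],1),round(f['p'],2))
    for f in masks_of(k,'top')[:4]:
        m=f['mask']; q=W[m&(d>0)]; print('   mask',round(f['p'],2),m.sum(),np.round(np.argwhere(m).mean(0)[::-1]),'z',np.round(np.percentile(q[:,2],[5,50,95]),1),rect('top',m,h))
hsv=cv2.cvtColor(p,cv2.COLOR_RGB2HSV)
for n,(lo,hi) in dict(yellow=((25,150,120),(35,255,255)),red=((0,150,120),(8,255,255))).items():
    m=cv2.inRange(hsv,lo,hi)
    if n=='yellow': m[:,:390]=0; m[:150]=0
    else: m[:280]=0
    print(n,rect('top',cv2.morphologyEx(m,cv2.MORPH_CLOSE,np.ones((25,25)))>0,6))
E
```

```text
table z [array([705.3, 325.1,  -2.8]), array([613.6, 124.8,  -0.7]), array([524. , 143. ,   1.2]), array([379.9, 467.2,  -1.5])]
test_block_square [793.1  84.1  11.1] 0.82
test_block_square [671.6  80.4  12.2] 0.8
test_block_square [749.4 181.2  14. ] 0.61
   mask 0.94 787 [365. 217.] z [ 9.1 12.3 15.3] [671.9  81.2  49.6  50.9  48.3 671.1  81.5  66.5]
   mask 0.74 813 [363. 149.] z [ 7.8 12.2 15.1] [793.3  83.7  52.   52.5  59.1 793.3  83.4  68.5]
   mask 0.56 792 [306. 173.] z [ 7.8 12.1 15. ] [751.3 184.9  51.7  50.9  24.6 751.4 184.7  65.6]
test_coupon [577.6 153.1  15.6] 0.94
loupe [656.3 199.4  27.9] 0.66
   mask 0.85 335 [298. 224.] z [12.  28.6 34.8] [658.1 198.3  35.5  34.4  56.1 658.6 198.   37.3]
spur_gear [481.6 215.1  14.8] 0.73
spur_gear [633.5 392.2  14.4] 0.63
   mask 0.97 722 [192. 237.] z [ 2.  13.4 24. ] [635.4 387.6  53.7  51.6  89.9 636.  388.   56.3]
   mask 0.78 676 [288. 327.] z [ 4.8 13.7 24.3] [478.7 216.1  51.8  50.6  45.3 477.9 215.9  53.2]
brass_bush [492.9  99.   14.6] 0.82
steel_ring [564.9 264.6  14.5] 0.67
   mask 0.7 354 [262. 275.] z [-0.6 12.5 15.8] [5.680e+02 2.638e+02 5.150e+01 5.000e+01 2.000e-01 5.684e+02 2.641e+02
 5.440e+01]
test_block_round [579.2  25.6  16.7] 0.59
   mask 0.86 939 [395. 269.] z [10.4 14.3 17.4] [580.   27.9  59.4  58.7  44.8 579.3  27.5  62.3]
   mask 0.45 4802 [452. 223.] z [0.5 3.6 6.7] [660.6 -71.6 163.5  93.   57.9 661.  -72.2 182.7]
yellow [662.3 -73.1 162.4  91.4  58.3 662.7 -73.4 183.7]
red [447.7 369.9 158.1  90.   50.3 447.8 371.1 178.5]
```

```bash
python3 - <<'E'
from h import *
p,d=capture('top'); cv2.imwrite('pics/crop1.png',cv2.resize(p[135:375,150:490][:,:,::-1],None,fx=2.3,fy=2.3,interpolation=cv2.INTER_CUBIC))
U=6
hsv=cv2.cvtColor(p,cv2.COLOR_RGB2HSV); V=hsv[...,2]; S=hsv[...,1]
def blob(name,img,box,thr,above,z):
    c,r,w=box; s=img[r-w:r+w+1,c-w:c+w+1].astype(np.float32); s=cv2.resize(s,None,fx=U,fy=U,interpolation=cv2.INTER_CUBIC)
    m=((s>thr) if above else (s<thr)).astype(np.uint8); k,l,st,ce=cv2.connectedComponentsWithStats(m)
    i=1+np.argmax(st[1:,4]); ct=max(cv2.findContours((l==i).astype(np.uint8),0,1)[0],key=cv2.contourArea)[:,0]
    uv=(ct+.5)/U-.5+[c-w,r-w]; P=onplane('top',uv,z).astype(np.float32)
    M=cv2.moments(P.reshape(-1,1,2)); (a,b),wh,an=cv2.minAreaRect(P)
    print(name,'centroid',np.round([M['m10']/M['m00'],M['m01']/M['m00']],1),'rect',np.round([a,b,*wh,an],1),'eqd',round(2*np.sqrt(M['m00']/np.pi),1))
blob('sqmark',V,(432,211,25),120,False,4)
blob('rdmark',V,(471,235,17),120,False,4)
blob('tooth',V,(187,329,24),120,False,4)
blob('ringmark',p[...,1],(221,358,20),128,True,4)
blob('block',S,(365,216,23),110,False,13)
blob('coupon',S,(322,268,18),110,False,12)
blob('round',S,(396,268,22),110,False,15)
blob('bush',p[...,0],(358,318,18),110,True,30)
blob('gear',S,(289,325,24),130,False,14)
blob('lens',V,(298,224,9),128,True,34)
blob('loupe',p[...,2],(298,224,17),100,False,20)
yt=np.array([np.r_[proj('top',[662,-73,6])[0]]]);print(yt)
E
```

```text
sqmark centroid [683.8 -39.7] rect [683.8 -39.6  54.7  54.3  58.2] eqd 60.5
rdmark centroid [ 641.7 -107.6] rect [ 641.6 -107.9   39.8   39.9   89.8] eqd 39.7
tooth centroid [471.7 399.9] rect [471.4 400.   61.2  61.5  22.1] eqd 55.2
ringmark centroid [420.6 338.6] rect [420.6 338.7  53.5  53.5  63.5] eqd 53.6
block centroid [673.1  81.9] rect [673.2  81.8  51.4  51.6  48.3] eqd 57.2
coupon centroid [580.5 155.7] rect [580.7 155.7  46.5  29.7   7.5] eqd 40.6
round centroid [580.7  27.8] rect [580.6  27.9  60.3  59.9  89.4] eqd 60.4
bush centroid [496.   94.6] rect [495.7  94.4  46.7  48.   89.8] eqd 47.4
gear centroid [478.8 217.1] rect [478.8 216.9  54.   54.7  58.6] eqd 52.5
lens centroid [658.9 200.3] rect [658.8 200.4  27.3  27.2  47. ] eqd 27.2
loupe centroid [659.3 200.3] rect [659.5 200.5  36.4  34.6  38.7] eqd 35.5
[[451.14291658 222.60478112]]
```

View pics/crop1.png

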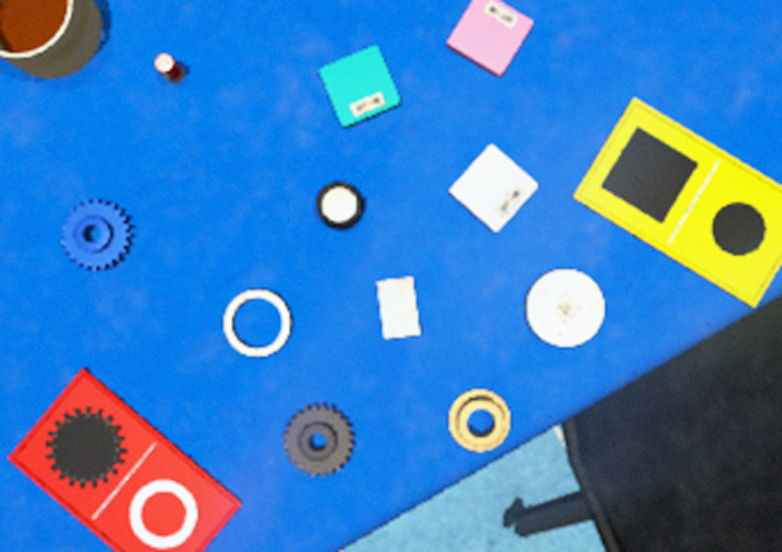

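The crop confirms it: the white-grey square at crop (493,188) and the dark gear at crop (320,438) are the ones meant. The pink, turquoise and blue pieces are the look-alikes. The tray axes check out, with mark spacings of 79.9 and 79.8 mm against a nominal 80. Yellow's x axis is at 58.2° and red's at 50.2°.

I'm setting off to hover over the block.

>>> jog_arm(commands=[[0,0,0,0,0,10.7,66],[0,0,0,0,0,10.7,66],[-49,-6.9,0,0,0,0,66],[-49,-6.9,0,0,0,0,66],[-49,-6.9,0,0,0,0,66],[-49,-6.9,0,0,0,0,66],[-49,-6.9,0,0,0,0,66],[-49,-6.9,0,0,0,0,66]], force=40)

```text
time_s: 1.9
eef_pos: [418.3, 382.1, 231.6]
tool_rot: [3.141, -0.0, 2.414]
wrist_force: [0.5, 0.0, 0.2]
width: 0.776
```

>>> jog_arm(commands=[[-49,-6.9,0,0,0,0,66],[-49,-6.9,0,0,0,0,66],[-49,-6.9,0,0,0,0,66],[-49,-6.9,20,0,0,0,66],[-49,-6.9,30,0,0,0,66],[-49,-6.9,40,0,0,0,66],[-49,-6.9,40,0,0,0,66],[-49,-6.9,20,0,0,0,66]])

```text
time_s: 2.9
eef_pos: [671.8, 81.9, 80.1]
tool_rot: [-3.139, -0.002, 2.415]
wrist_force: [1.0, -0.1, -0.1]
width: 0.774
```

>>> jog_arm(commands=[[0,0,24,0,0,0,66],[0,0,20,0,0,0,66],[0,0,14,0,0,0,66],[0,0,10,0,0,0,66],[0,0,6,0,0,0,66],[0,0,4,0,0,0,66],[0,0,0,0,0,0,66],[0,0,0,0,0,0,66]])

```text
time_s: 3.9
eef_pos: [672.7, 82.9, 5.3]
tool_rot: [3.141, 0.001, 2.414]
wrist_force: [-0.1, -0.2, -0.5]
width: 0.772
```

```bash
python3 - <<'E'
from h import *
a=[]
for i in range(4):
    p,d=capture('side'); s=get_state(); a.append(np.r_[s['eef_pos'],s['tool_rot'],s['wrist_force']])
print(np.round(np.mean(a,0),3)); print(np.round(np.std(a,0),2))
u,v=proj('side',[673,82,20])[0].astype(int); c=p[max(v-75,0):v+75,u-100:u+100]
cv2.imwrite('pics/c2.png',cv2.resize(c[:,:,::-1],None,fx=4,fy=4,interpolation=cv2.INTER_CUBIC)); print(u,v)
E
```

```text
[ 6.72618e+02  8.28640e+01  5.20500e+00  3.14100e+00  0.00000e+00
  2.41400e+00  4.40000e-02  9.50000e-02 -1.94000e-01]
[0.06 0.02 0.09 0.   0.   0.   0.2  0.13 0.34]
298 225
```

View pics/c2.png

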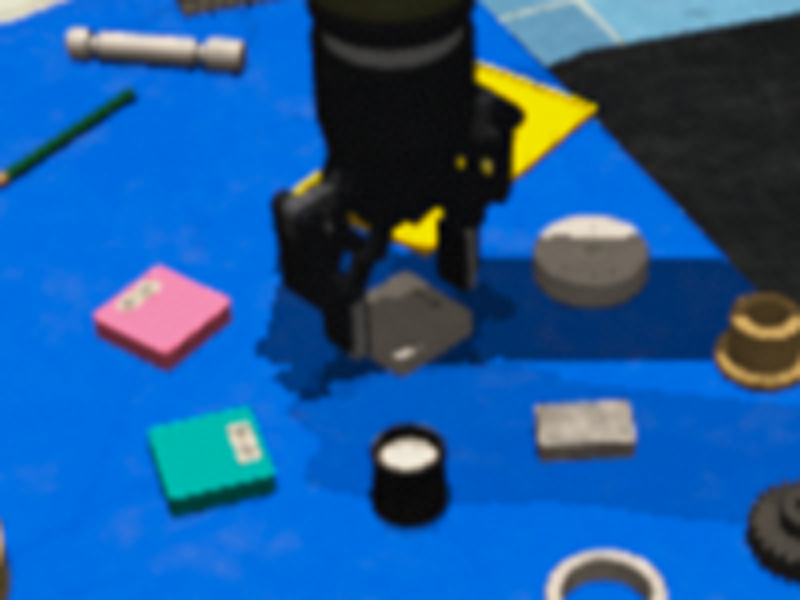

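The fingers straddle the grey block, with the left finger near crop (340,330) and the right near (460,260). I'll go 3 mm lower and close.

>>> jog_arm(commands=[[0,0,2,0,0,0,66],[0,0,1,0,0,0,44],[0,0,0,0,0,0,44],[0,0,0,0,0,0,44],[0,0,0,0,0,0,44],[0,0,0,0,0,0,44],[0,0,0,0,0,0,44],[0,0,0,0,0,0,44]], force=60)

```text
time_s: 5.1
eef_pos: [672.6, 82.9, 2.1]
tool_rot: [3.141, 0.0, 2.414]
wrist_force: [0.2, -0.0, 4.5]
width: 0.562
```

>>> jog_arm(commands=[[0,0,-12,0,0,0,44],[0,0,-26,0,0,-5,44],[0,0,0,0,0,-4.9,44],[-12,-16,0,0,0,0,44],[-20,-27,0,0,0,0,44],[-20,-27,0,0,0,0,44],[-15,-20,0,0,0,0,44],[-6.1,-8.3,0,0,0,0,44]])

```text
time_s: 6.1
eef_pos: [681.6, -43.8, 39.0]
tool_rot: [-3.139, -0.0, 2.581]
wrist_force: [-0.6, -0.2, -2.5]
width: 0.563
```

>>> jog_arm(commands=[[0,0,10,0,0,0,44],[0,0,10,0,0,0,44],[0,0,7,0,0,0,44],[0,0,3,0,0,0,44],[0,0,0,0,0,0,44],[0,0,0,0,0,0,44],[0,0,0,0,0,0,44],[0,0,0,0,0,0,44]])

```text
time_s: 7.1
eef_pos: [682.9, -39.2, 10.1]
tool_rot: [3.141, 0.0, 2.587]
wrist_force: [-0.2, -0.4, -1.9]
width: 0.562
```

```bash
python3 - <<'E'
from h import *
p,d=capture('side')
s=get_state(); print(np.round(s['eef_pos'],1),np.round(s['tool_rot'],3),np.round(s['wrist_force'],1),s['width'])
p,d=capture('side')
u,v=proj('side',[683,-40,10])[0].astype(int); c=p[v-60:v+60,u-80:u+80]
cv2.imwrite('pics/c3.png',cv2.resize(c[:,:,::-1],None,fx=5,fy=5,interpolation=cv2.INTER_CUBIC)); print(u,v)
E
```

```text
[682.8 -39.2  10. ] [3.141 0.    2.587] [-0.4  0.  -2.3] 0.5628069452978104
299 193
```

View pics/c3.png

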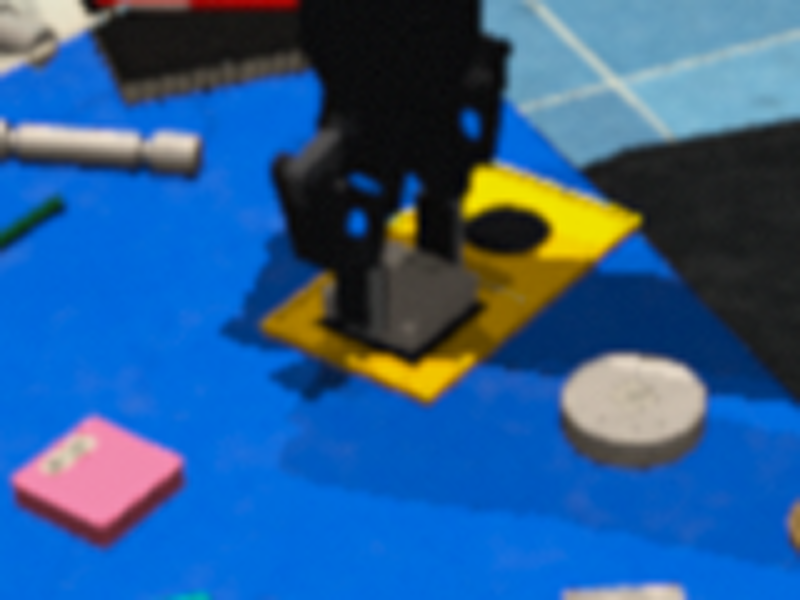

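The block hangs over the black mark at crop (405,320). I'll lower it, release and retreat.

>>> jog_arm(commands=[[0,0,2,0,0,0,44],[0,0,2,0,0,0,44],[0,0,0,0,0,0,44],[0,0,0,0,0,0,60],[0,0,0,0,0,0,60],[0,0,0,0,0,0,60],[0,0,-10,0,0,0,60],[0,0,-25,0,0,0,60]])

```text
time_s: 8.2
eef_pos: [681.7, -39.1, 40.3]
tool_rot: [-3.14, -0.002, 2.587]
wrist_force: [1.0, 0.1, 0.5]
width: 0.705
```

>>> jog_arm(commands=[[0,0,-30,0,0,0,60],[47.4,28,0,0,0,0,42],[47.4,28,0,0,0,0,42],[47.4,28,0,0,0,0,42],[47.5,27.8,0,0,0,-9.8,42],[0,0,0,0,0,-9.8,42],[0,0,0,0,0,-9.8,42],[0,0,0,0,0,-9.9,42]])

```text
time_s: 9.2
eef_pos: [580.6, 155.9, 71.7]
tool_rot: [3.141, 0.001, -3.004]
wrist_force: [0.1, 1.4, 0.4]
width: 0.492
```

```bash
cat >> h.py <<'E'
def blob(name,img,uv,w,thr,above,z,cam='top',U=6):
    c,r=uv; s=img[r-w:r+w+1,c-w:c+w+1].astype(np.float32); s=cv2.resize(s,None,fx=U,fy=U,interpolation=cv2.INTER_CUBIC)
    m=((s>thr) if above else (s<thr)).astype(np.uint8); k,l,st,ce=cv2.connectedComponentsWithStats(m)
    i=1+np.argmax(st[1:,4]); ct=max(cv2.findContours((l==i).astype(np.uint8),0,1)[0],key=cv2.contourArea)[:,0]
    q=(ct+.5)/U-.5+[c-w,r-w]; P=onplane(cam,q,z).astype(np.float32)
    M=cv2.moments(P.reshape(-1,1,2)); (a,b),wh,an=cv2.minAreaRect(P)
    print(name,'centroid',np.round([M['m10']/M['m00'],M['m01']/M['m00']],1),'rect',np.round([a,b,*wh,an],1),'eqd',round(2*np.sqrt(M['m00']/np.pi),1))
E
python3 - <<'E'
from h import *
p,d=capture('top'); s=get_state(); print(np.round(s['eef_pos'],1),np.round(s['tool_rot'],3),s['time_s'])
S=cv2.cvtColor(p,cv2.COLOR_RGB2HSV)[...,1]; V=p.max(2)
blob('block',S,(432,211),25,110,False,17)
blob('block2',p[...,2],(432,211),25,140,True,17)
blob('mark round',V,(471,235),17,120,False,4)
cv2.imwrite('pics/c4.png',cv2.resize(p[175:285,370:530][:,:,::-1],None,fx=5,fy=5,interpolation=cv2.INTER_CUBIC))
E
```

```text
[580.7 155.8  71.8] [ 3.141e+00  1.000e-03 -3.000e+00] 9.25
block centroid [683.1 -37.5] rect [682.9 -37.4  55.   56.   58.3] eqd 61.4
block2 centroid [684.1 -39.9] rect [684.1 -39.8  51.5  51.4  58.1] eqd 57.1
mark round centroid [ 641.7 -107.6] rect [ 641.6 -107.9   39.8   39.9   89.8] eqd 39.5
```

View pics/c4.png

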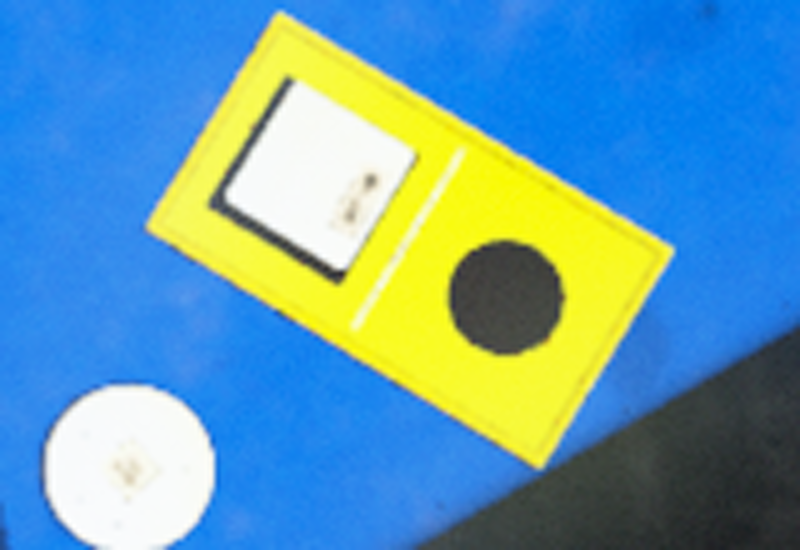

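The block is centred to about 0.4 mm (684.1, -39.9 against the mark at 683.8, -39.7) at 58.1°. The offset in the crop is parallax from the block's height. Next is the coupon.

>>> jog_arm(commands=[[0,0,24,0,0,0,42],[0,0,20,0,0,0,42],[0,0,12,0,0,0,42],[0,0,8,0,0,0,42],[0,0,4,0,0,0,42],[0,0,1,0,0,0,42],[0,0,0,0,0,0,42],[0,0,0,0,0,0,42]])

```text
time_s: 10.25
eef_pos: [580.6, 155.9, 2.2]
tool_rot: [3.141, 0.001, -3.01]
wrist_force: [-0.0, 0.3, -0.2]
width: 0.491
```

>>> jog_arm(commands=[[0,0,0,0,0,0,22],[0,0,0,0,0,0,22],[0,0,0,0,0,0,22],[0,0,0,0,0,0,22],[0,0,0,0,0,0,22],[0,0,0,0,0,0,22],[0,0,-10,0,0,0,22],[0,0,-30,0,0,0,22]], force=50)

```text
time_s: 11.25
eef_pos: [578.1, 155.1, 40.1]
tool_rot: [-3.141, -0.005, -3.01]
wrist_force: [0.7, 0.9, -0.8]
width: 0.308
```

>>> jog_arm(commands=[[0,0,0,0,0,9.8,22],[0,0,0,0,0,9.8,22],[0,0,0,0,0,9.8,22],[-15,-8,0,0,0,9.9,22],[-40,-24,0,0,0,0,22],[-45,-27,0,0,0,0,22],[-45,-27,0,0,0,0,22],[-30,-17,0,0,0,0,22]])

```text
time_s: 12.25
eef_pos: [677.5, -25.9, 41.6]
tool_rot: [-3.14, 0.0, 2.584]
wrist_force: [0.0, 1.5, -1.2]
width: 0.307
```

>>> jog_arm(commands=[[-16,-8.8,0,0,0,0,22],[0,0,0,0,0,0,22],[0,0,8,0,0,0,22],[0,0,6,0,0,0,22],[0,0,3,0,0,0,22],[0,0,0,0,0,0,22],[0,0,0,0,0,0,22],[0,0,0,0,0,0,22]])

```text
time_s: 13.25
eef_pos: [686.4, -38.3, 25.1]
tool_rot: [3.141, 0.001, 2.587]
wrist_force: [-0.3, 1.4, -0.3]
width: 0.313
```

>>> jog_arm(commands=[[1.2,-2.5,0,0,0,0,22],[0,0,0,0,0,0,22],[0,0,3,0,0,0,22],[0,0,2,0,0,0,22],[0,0,0.8,0,0,0,22],[0,0,0,0,0,0,22],[0,0,0,0,0,0,22],[0,0,0,0,0,0,22]])

```text
time_s: 14.25
eef_pos: [683.8, -39.6, 19.4]
tool_rot: [3.141, -0.0, 2.587]
wrist_force: [-3.6, 0.1, 5.0]
width: 0.31
```

>>> jog_arm(commands=[[0,0,0,0,0,0,40],[0,0,0,0,0,0,40],[0,0,0,0,0,0,40],[0,0,-10,0,0,0,40],[0,0,-20,0,0,0,40],[0,0,-30,0,0,0,50],[0,0,-20,0,0,0,50],[0,0,0,0,0,0,50]])

```text
time_s: 15.25
eef_pos: [685.6, -39.9, 102.0]
tool_rot: [3.139, 0.004, 2.587]
wrist_force: [0.1, -0.1, 0.1]
width: 0.589
```

>>> jog_arm(commands=[[15,20,0,0,0,0,50],[30,38,0,0,0,0,50],[35,45,0,0,0,0,50],[35,45,10,0,0,0,50],[22,30,15,0,0,0,50],[10.7,12.8,15,0,0,0,50],[0,0,0,0,0,0,50],[0,0,0,0,0,0,50]])

```text
time_s: 16.25
eef_pos: [659.6, 196.9, 59.1]
tool_rot: [-3.14, 0.001, 2.584]
wrist_force: [0.6, -0.1, -0.4]
width: 0.588
```

```bash
python3 - <<'E'
from h import *
p,d=capture('top'); s=get_state(); print(np.round(s['eef_pos'],1),np.round(s['tool_rot'],3),s['time_s'])
W=pts('top',d); q=W[190:235,405:455]; m=q[...,2]>24; print('high pts',m.sum(),np.round(np.median(q[m],0),1) if m.any() else '')
cv2.imwrite('pics/c5.png',np.hstack([cv2.resize(p[180:245,400:470][:,:,::-1],None,fx=6,fy=6,interpolation=cv2.INTER_CUBIC),cv2.resize(capture('side')[0][160:225,265:335][:,:,::-1],None,fx=5.5,fy=6,interpolation=cv2.INTER_CUBIC)]))
dm=np.zeros((480,640),np.uint8); dm[190:235,405:455]=m*255
print(rect('top',dm>0,29))
E
```

```text
[659.9 196.9  59.6] [-3.141e+00  2.000e-03  2.583e+00] 16.3
high pts 432 [682.5 -40.3  28.3]
[683.1 -40.2  28.3  45.8  57.7 683.2 -40.4  51. ]
```

View pics/c5.png

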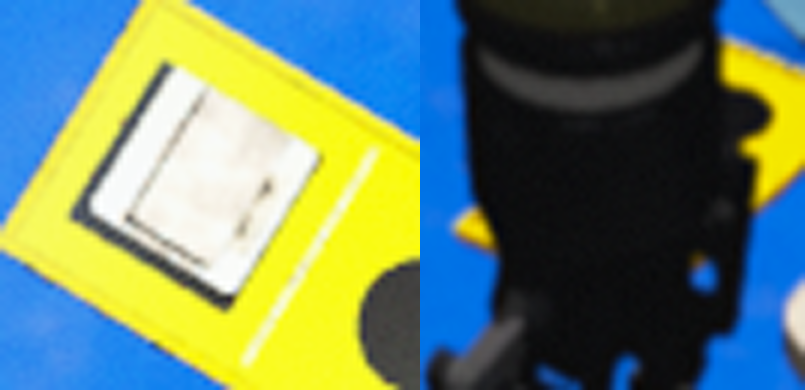

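The coupon is on the block at about (683.1, -40.2), 57.7°, and 28 mm above the table, so it's within about 1 mm. Now the loupe.

>>> jog_arm(commands=[[2.5,2.5,0,0,0,0,50],[0,0,15,0,0,0,50],[0,0,15,0,0,0,50],[0,0,12,0,0,0,50],[0,0,7,0,0,0,50],[0,0,2.5,0,0,0,50],[0,0,0,0,0,0,50],[0,0,0,0,0,0,50]])

```text
time_s: 17.35
eef_pos: [658.4, 203.9, 8.1]
tool_rot: [3.141, 0.001, 2.587]
wrist_force: [0.1, -0.7, -0.4]
width: 0.589
```

>>> jog_arm(commands=[[0,0,0,0,0,0,30],[0,0,0,0,0,0,30],[0,0,0,0,0,0,30],[0,0,0,0,0,0,30],[0,0,0,0,0,0,30],[0,0,-10,0,0,0,30],[0,0,-25,0,0,0,30],[0,0,-25,0,0,0,30]], force=30)

```text
time_s: 18.35
eef_pos: [657.2, 203.7, 67.5]
tool_rot: [-3.14, -0.001, 2.587]
wrist_force: [0.3, 0.5, -0.9]
width: 0.392
```

>>> jog_arm(commands=[[-10,-18,0,0,0,0,30],[-22,-40,0,0,0,0,30],[-25,-47,0,0,0,0,30],[-25,-47,0,0,0,0,30],[-25,-47,0,0,0,0,30],[-22,-40,0,0,0,0,30],[-13,-25,0,0,0,0,30],[-5.6,-9.5,0,0,0,0,30]])

```text
time_s: 19.35
eef_pos: [637.3, -110.8, 66.1]
tool_rot: [-3.139, -0.002, 2.582]
wrist_force: [0.4, 0.2, 0.2]
width: 0.391
```

>>> jog_arm(commands=[[0,0,0,0,0,0,30],[0,0,15,0,0,0,30],[0,0,15,0,0,0,30],[0,0,12,0,0,0,30],[0,0,6,0,0,0,30],[0,0,3,0,0,0,30],[0,0,0,0,0,0,30],[0,0,0,0,0,0,30]])

```text
time_s: 20.35
eef_pos: [639.9, -106.7, 17.0]
tool_rot: [3.141, 0.001, 2.587]
wrist_force: [-0.0, 0.9, -1.2]
width: 0.393
```

```bash
python3 - <<'E'
from h import *
p,d=capture('side'); s=get_state(); print(np.round(s['eef_pos'],1),np.round(s['tool_rot'],3),np.round(s['wrist_force'],1),s['width'])
u,v=proj('side',[641,-107,15])[0].astype(int)
cv2.imwrite('pics/c6.png',cv2.resize(p[v-45:v+45,u-60:u+60][:,:,::-1],None,fx=6,fy=6,interpolation=cv2.INTER_CUBIC))
E
```

```text
[ 639.8 -106.6   17. ] [3.141e+00 1.000e-03 2.587e+00] [0.3 0.4 0.2] 0.3886727987499505
```

View pics/c6.png

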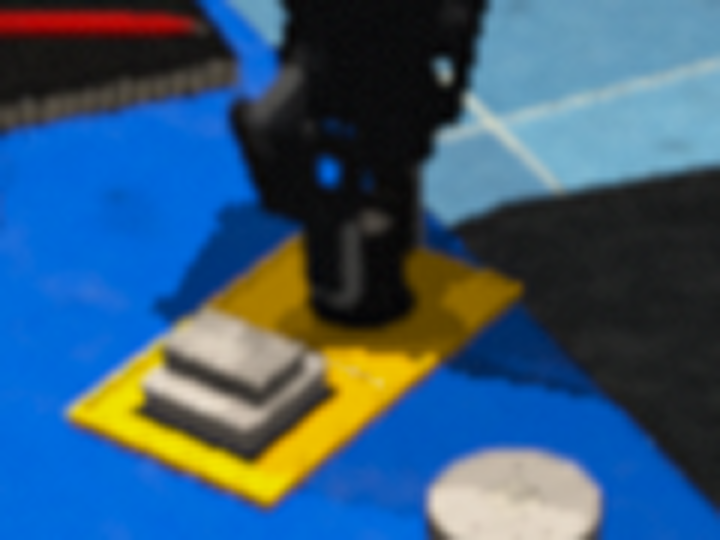

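The picture shows the coupon sitting on the block at crop (240,360), and the loupe over the round mark at crop (365,290). I'll lower the loupe and release it.

>>> jog_arm(commands=[[0,0,3,0,0,0,30],[0,0,1.7,0,0,0,30],[0,0,0,0,0,0,30],[0,0,0,0,0,0,30],[0,0,0,0,0,0,46],[0,0,0,0,0,0,46],[0,0,0,0,0,0,46],[0,0,-12,0,0,0,46]])

```text
time_s: 21.4
eef_pos: [638.4, -106.3, 23.0]
tool_rot: [-3.14, -0.002, 2.587]
wrist_force: [0.4, 0.4, 0.2]
width: 0.541
```

>>> jog_arm(commands=[[0,0,-30,0,0,0,46],[0,0,-40,0,0,0,70],[5,15,0,0,0,0,70],[12,38,0,0,0,0,70],[15,48,0,0,0,0,70],[15,48,0,0,0,0,70],[12,38,0,0,0,0,70],[0,0,0,0,0,0,70]])

```text
time_s: 22.4
eef_pos: [687.3, 90.8, 92.9]
tool_rot: [3.139, -0.003, 2.595]
wrist_force: [-0.2, -0.6, -1.6]
width: 0.82
```

```bash
python3 - <<'E'
from h import *
p,d=capture('top')
for i in range(2): p,d=capture('top')
s=get_state(); print(np.round(s['eef_pos'],1),np.round(s['tool_rot'],3),s['time_s'])
V=p.max(2); W=pts('top',d)
blob('lens',p[...,2],(470,234),9,128,True,38); blob('loupe+mark',V,(470,235),17,100,False,20)
q=W[215:255,450:490]; m=q[...,2]>30; print(m.sum(), np.round(q[m].mean(0),1))
blob('gear',cv2.cvtColor(p,cv2.COLOR_RGB2HSV)[...,1],(289,325),24,130,False,14)
cv2.imwrite('pics/c7.png',cv2.resize(p[170:280,380:520][:,:,::-1],None,fx=5,fy=5,interpolation=cv2.INTER_CUBIC))
E
```

```text
[687.4  82.5  93.4] [-3.14  -0.     2.586] 22.55
lens centroid [ 641.8 -104.8] rect [ 641.8 -103.9   20.2   27.    89.1] eqd 24.2
loupe+mark centroid [ 641.3 -105.9] rect [ 641.9 -105.9   38.6   44.4   22.1] eqd 41.1
293 [ 640.3 -105.5   47.8]
gear centroid [478.8 217.1] rect [478.7 217.   53.7  55.1  61.2] eqd 52.6
```

View pics/c7.png

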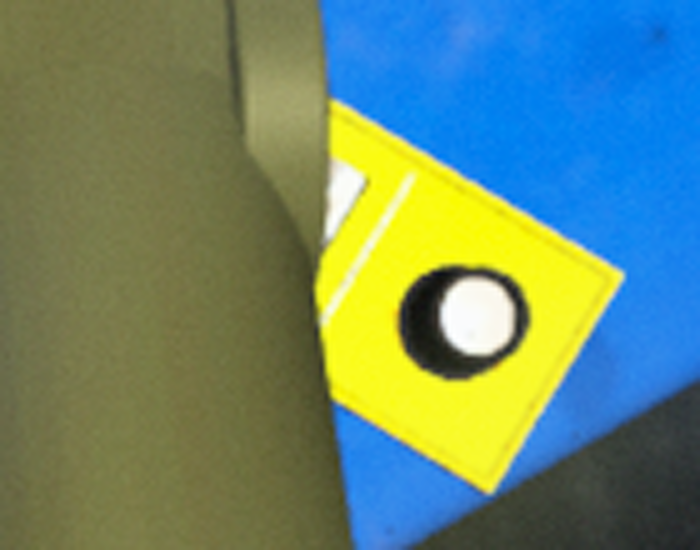

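>>> jog_arm(commands=[[18,0.5,0,0,0,0,70],[42,0.8,0,0,0,0,70],[50,0.8,0,0,0,0,70],[50,0.8,0,0,0,0,70],[46,0.8,0,0,0,0,70],[30,0.8,20,0,0,0,70],[12.2,0,20,0,0,0,70],[0,0,13,0,0,0,70]])

```text
time_s: 23.55
eef_pos: [478.3, 217.1, 40.0]
tool_rot: [-3.141, -0.0, 2.587]
wrist_force: [-0.1, -0.6, -0.2]
width: 0.823
```

```bash
python3 - <<'E'
from h import *
for i in range(3): p,d=capture('top')
s=get_state(); print(np.round(s['eef_pos'],1),np.round(s['tool_rot'],3),s['time_s'])
uv=np.round(proj('top',[641.7,-107.6,38])[0]).astype(int); print(uv)
blob('lens',p[...,2],tuple(uv),11,128,True,38); blob('coupon/block',p[...,2],(432,211),25,140,True,17)
cv2.imwrite('pics/c8.png',cv2.resize(p[170:280,380:520][:,:,::-1],None,fx=5,fy=5,interpolation=cv2.INTER_CUBIC))
E
```

```text
[479.8 216.4  40.5] [-3.141  0.     2.585] 23.7
[476 233]
lens centroid [ 641.6 -106.4] rect [ 641.7 -106.3   25.    26.7   89.1] eqd 26.2
coupon/block centroid [684.1 -39.8] rect [684.  -39.9  51.5  51.4  58.2] eqd 57.0
```

>>> jog_arm(commands=[[1.2,0,8,0,0,0,70],[0,0,12,0,0,0,70],[0,0,9,0,0,0,70],[0,0,5,0,0,0,70],[0,0,2.5,0,0,0,70],[0,0,0,0,0,0,70],[0,0,0,0,0,0,70],[0,0,0,0,0,0,70]])

```text
time_s: 24.7
eef_pos: [478.3, 218.8, 4.6]
tool_rot: [3.141, 0.0, 2.587]
wrist_force: [-0.4, 0.2, 0.8]
width: 0.822
```

>>> jog_arm(commands=[[0,0,0,0,0,0,48],[0,0,0,0,0,0,48],[0,0,0,0,0,0,48],[0,0,0,0,0,0,48],[0,0,0,0,0,0,48],[0,0,0,0,0,0,48],[0,0,-10,0,0,0,48],[0,0,-30,0,0,0,48]], force=50)

```text
time_s: 25.7
eef_pos: [476.4, 217.8, 43.3]
tool_rot: [-3.138, -0.002, 2.587]
wrist_force: [0.4, -0.3, -1.2]
width: 0.616
```

>>> jog_arm(commands=[[6,9,0,0,0,0,48],[18,26,0,0,0,0,48],[25,37,0,0,0,0,48],[25,37,0,0,0,0,48],[18,27,0,0,0,0,48],[8,11,0,0,0,0,48],[2.4,3.5,0,0,0,0,48],[0,0,0,0,0,0,48]])

```text
time_s: 26.7
eef_pos: [470.5, 399.1, 43.8]
tool_rot: [-3.14, 0.0, 2.586]
wrist_force: [-0.6, -0.1, -2.0]
width: 0.608
```

>>> jog_arm(commands=[[0,0,10,0,0,0,48],[0,0,10,0,0,0,48],[0,0,7,0,0,0,48],[0,0,3,0,0,0,48],[0,0,0,0,0,0,48],[0,0,0,0,0,0,48],[0,0,0,0,0,0,48],[0,0,0,0,0,0,48]])

```text
time_s: 27.7
eef_pos: [470.4, 400.7, 14.5]
tool_rot: [3.141, 0.0, 2.587]
wrist_force: [0.3, -0.3, -1.3]
width: 0.61
```

```bash
python3 - <<'E'
from h import *
p,d=capture('side'); s=get_state(); print(np.round(s['eef_pos'],1),np.round(s['tool_rot'],3),np.round(s['wrist_force'],1),s['width'])
u,v=proj('side',[471,400,15])[0].astype(int)
cv2.imwrite('pics/c9.png',cv2.resize(p[v-60:v+60,u-80:u+80][:,:,::-1],None,fx=5,fy=5,interpolation=cv2.INTER_CUBIC))
p,d=capture('top')
blob('lens',p[...,2],(476,233),16,128,True,38); blob('lens0',p[...,2],(476,233),16,170,True,38)
blob('bush',p[...,0],(358,318),18,110,True,6)
E
```

```text
[470.3 400.6  14.5] [3.141 0.    2.587] [ 0.2  0.4 -1.8] 0.6135660763819538
lens centroid [ 641.6 -106.4] rect [ 641.7 -106.3   25.    26.7   89.1] eqd 26.2
lens0 centroid [ 641.6 -106.4] rect [ 641.6 -106.2   24.1   25.6   89.1] eqd 25.2
bush centroid [493.8  93.4] rect [4.935e+02 9.340e+01 4.910e+01 4.810e+01 1.000e-01] eqd 48.7
```

View pics/c9.png

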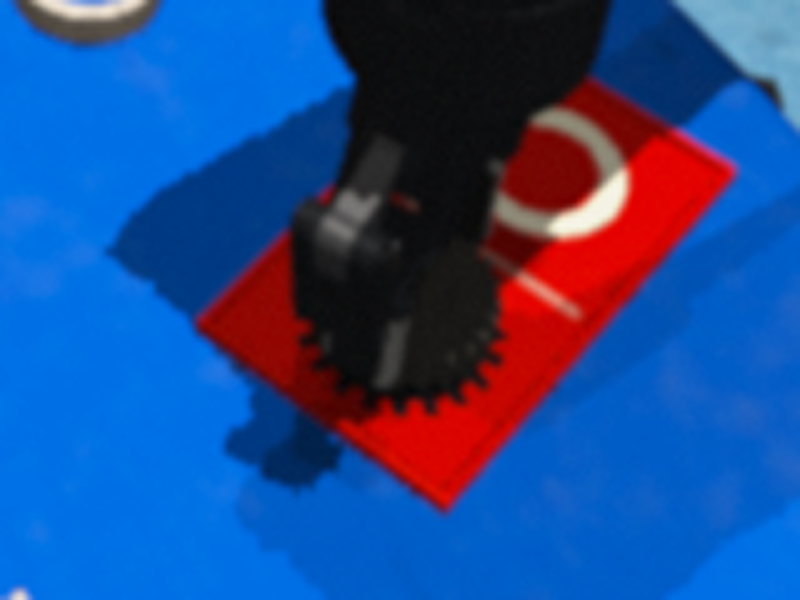

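The gear hangs over the toothed mark, with its rim at crop (400,330). I'll lower it and release.

>>> jog_arm(commands=[[0,0,3,0,0,0,48],[0,0,2,0,0,0,48],[0,0,0.8,0,0,0,48],[0,0,0,0,0,0,48],[0,0,0,0,0,0,66],[0,0,0,0,0,0,66],[0,0,0,0,0,0,66],[0,0,-12,0,0,0,66]])

```text
time_s: 28.8
eef_pos: [469.6, 399.9, 19.8]
tool_rot: [-3.14, -0.0, 2.587]
wrist_force: [0.4, -0.4, -0.1]
width: 0.771
```

>>> jog_arm(commands=[[0,0,-35,0,0,0,66],[0,0,-15,0,0,0,50],[-12,-17,0,0,0,0,50],[-30,-42,0,0,0,0,50],[-33,-46,0,0,0,0,50],[-33,-46,0,0,0,0,50],[-33,-46,0,0,0,0,50],[-20,-28,0,0,0,0,50]])

```text
time_s: 29.8
eef_pos: [487.2, 119.2, 69.2]
tool_rot: [-3.139, -0.001, 2.582]
wrist_force: [-0.5, -0.3, 0.6]
width: 0.587
```

```bash
python3 - <<'E'
from h import *
for i in range(3): p,d=capture('top')
s=get_state(); print(np.round(s['eef_pos'],1),np.round(s['tool_rot'],3),s['time_s'])
S=cv2.cvtColor(p,cv2.COLOR_RGB2HSV)[...,1]; W=pts('top',d)
uv=tuple(np.round(proj('top',[471.7,399.9,18])[0]).astype(int))
blob('gear S',S,uv,24,130,False,18); blob('gear R',p[...,0],uv,24,110,False,18)
for nm,c,zl,zh in (('loupe',(641.7,-107.6),30,45),('gear',(471.7,399.9),13,22),('boss',(471.7,399.9),25,34),('block',(683.8,-39.7),24,34),('bush',(494,93.4),22,36)):
    m=(np.hypot(W[...,0]-c[0],W[...,1]-c[1])<40)&(W[...,2]>zl)&(W[...,2]<zh)&(d>0)
    if m.sum()>20: print(nm,m.sum(),np.round(W[m].mean(0),1),rect('top',m,np.median(W[m][:,2])))
cv2.imwrite('pics/c10.png',np.hstack([cv2.resize(p[290:400,150:260][:,:,::-1],None,fx=3.6,fy=3.6,interpolation=cv2.INTER_CUBIC),cv2.resize(p[190:260,430:500][:,:,::-1],(396,396),interpolation=cv2.INTER_CUBIC)]))
E
```

```text
[487.6 120.6  69.3] [-3.140e+00 -1.000e-03  2.581e+00] 29.95
gear S centroid [472.3 397.3] rect [473.4 396.6  60.2  61.1  23.9] eqd 56.3
gear R centroid [470.9 400.3] rect [4.709e+02 4.010e+02 3.220e+01 3.450e+01 2.000e-01] eqd 33.0
loupe 285 [ 640.9 -109.1   34.6] [ 640.7 -109.2   34.3   32.9   89.8  641.3 -109.2   34.9]
gear 514 [470.5 397.5  17.2] [469.9 398.1  53.   53.6  14.1 470.1 398.2  56.1]
boss 133 [469.9 399.1  27.2] [4.701e+02 3.981e+02 2.610e+01 2.660e+01 2.000e-01 4.703e+02 3.982e+02
 2.770e+01]
block 423 [683.2 -40.4  28.2] [683.  -40.3  28.3  46.   58.3 683.3 -40.6  50.9]
bush 26 [505.7  84.2  28.8] [505.8  83.9  22.5   4.3  56.4 504.2  84.9  22.5]
```

View pics/c10.png

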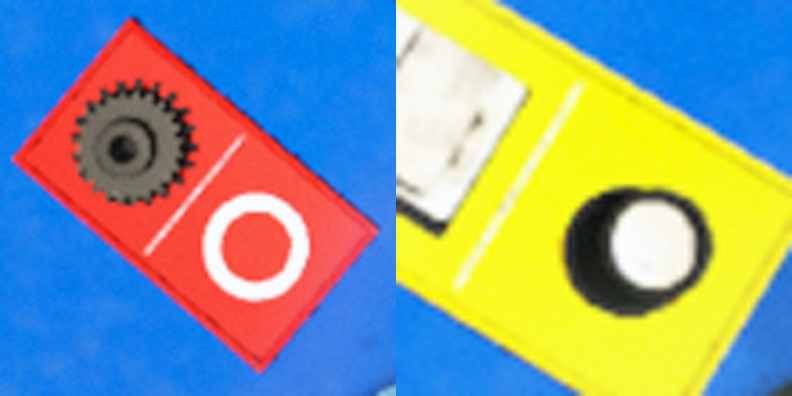

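```bash
python3 - <<'E'
from h import *
I=np.mean([capture('top')[0] for i in range(4)],0).astype(np.uint8)
s=get_state(); print(np.round(s['eef_pos'],1),s['time_s'])
S=cv2.cvtColor(I,cv2.COLOR_RGB2HSV)[...,1].astype(int); V=I.max(2).astype(int)
uv=np.round(proj('top',[471.7,399.9,18])[0]).astype(int); print(uv)
r=slice(uv[1]-20,uv[1]+21); c=slice(uv[0]-20,uv[0]+21)
for t in (60,70,80):
  m=np.zeros((480,640),bool); m[r,c]=(V[r,c]>t)&(S[r,c]<110)
  m=cv2.morphologyEx(m.astype(np.uint8),cv2.MORPH_CLOSE,np.ones((5,5)))>0
  print(t,m.sum(),rect('top',m,18))
print(V[uv[1],c]); print(S[uv[1],c])
g=masks_of('spur_gear','top')
for f in g: print(round(f['p'],2),np.argwhere(f['mask']).mean(0)[::-1],rect('top',f['mask'],18))
for n,z in (('loupe',38),('brass_bush',6)):
  for f in masks_of(n,'top'): print(n,round(f['p'],2),rect('top',f['mask'],z))
E
```

```text
[488.  125.4  70. ] 30.15
[185 330]
60 839 [473.6 398.5  56.2  59.6  75.4 473.3 396.4  60.7]
70 741 [471.8 396.7  54.6  57.7  26.5 473.3 396.4  60.7]
80 690 [473.  400.   59.   52.    7.1 473.2 396.2  60.6]
[250 250 249 250 247 241 227 153 116 114 107 104 105 106 100  64  22  23
  22  42  66  65  76 102 121 122  90  27  70 110 118 123 120 123  96  37
  25  35  56 123 228]
[203 203 203 202 202 202 168  93  37  42  41  39  41  43  48  48  23  55
  23  12  12  12  23  38  40  44  37  38  47  39  41  44  43  41  43  41
  20  15  14 143 195]
0.83 [192.0055788  237.28730823] [636.6 389.1  54.   53.7  89.9 636.3 389.1  55.8]
0.72 [186.45118734 330.68073879] [470.  397.   52.8  55.3   0.6 470.9 397.3  56.2]
loupe 0.73 [ 640.5 -105.6   42.7   32.8   89.8  641.1 -105.3   43.2]
```

```bash
python3 - <<'E'
from h import *
I1=np.mean([capture('top')[0] for i in range(4)],0).astype(np.uint8); I0=cv2.imread('pics/top0.png')[:,:,::-1].copy()
from scipy.optimize import minimize
def meas(I,xy,z):
    S=cv2.cvtColor(I,cv2.COLOR_RGB2HSV)[...,1].astype(int); V=I.max(2).astype(int); out=[]
    uv=np.round(proj('top',[*xy,z])[0]).astype(int); w=22
    for sm,t in ((60,80),(60,95),(80,90)):
        m=np.zeros((480,640),np.uint8); r=slice(uv[1]-w,uv[1]+w); c=slice(uv[0]-w,uv[0]+w); m[r,c]=(V[r,c]>t)&(V[r,c]<160)&(S[r,c]<sm)
        m=cv2.morphologyEx(m,cv2.MORPH_OPEN,np.ones((2,2))); P=onplane('top',np.argwhere(m)[:,::-1],z)
        # disc that best explains the lit pixels: maximise inside minus area
        f=lambda q:-np.sum(1/(1+np.exp((np.hypot(*(P-q).T)-26)/.7)))
        q=min((minimize(f,P.mean(0)+o,method='Nelder-Mead') for o in ([0,0],[1,1],[-1,1])),key=lambda k:k.fun)
        out+=[np.round(q.x,1),len(P),round(-q.fun)]
    return out
print('old',meas(I0,(478.8,217.1),14)); print('new',meas(I1,(471.7,399.9),18))
a=I1[300:362,155:217][:,:,::-1]; cv2.imwrite('pics/c11.png',cv2.resize(a,(744,744)[:2] if 0 else (590,590),interpolation=cv2.INTER_NEAREST))
# expected outlines
print([np.round((proj('top',[471.7+r*np.cos(t),399.9+r*np.sin(t),z])[0]-[154.5,299.5])*590/62).tolist() for r,z in ((28,18),(32,4),(14,28)) for t in (0,1.571,3.142,4.712)])
E
```

```text
old [array([476.9, 214.8]), 578, 566, array([476.9, 215. ]), 545, 535, array([477.1, 215.2]), 576, 562]
new [array([469.5, 396.7]), 549, 533, array([469.2, 396.7]), 465, 459, array([469.2, 396.8]), 503, 494]
[[291.0, 139.0], [140.0, 290.0], [287.0, 442.0], [438.0, 291.0], [310.0, 111.0], [140.0, 281.0], [306.0, 453.0], [477.0, 282.0], [276.0, 220.0], [199.0, 296.0], [274.0, 373.0], [350.0, 296.0]]
```

View pics/c11.png

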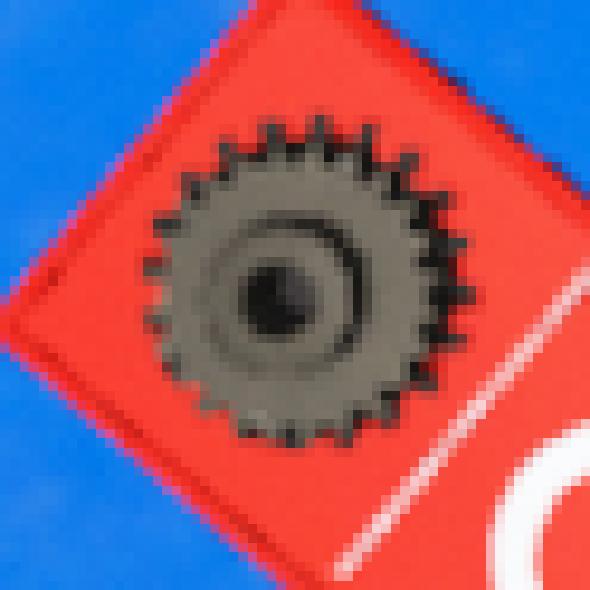

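Against the outlines I expected, the gear sits within about 1.2 mm of centre, with its boss seen at crop (279,297) against (275,296). That's fine. Now the bush.

>>> jog_arm(commands=[[-8,-9,0,0,0,0,50],[-10,-11,0,0,0,0,50],[-4,-4,15,0,0,0,50],[0,0,18,0,0,0,50],[0,0,10,0,0,0,50],[0,0,0,0,0,0,50],[0,0,0,0,0,0,50],[0,0,0,0,0,0,50]])

```text
time_s: 31.5
eef_pos: [495.3, 92.7, 28.0]
tool_rot: [3.141, 0.001, 2.587]
wrist_force: [0.8, -0.5, 0.3]
width: 0.586
```

>>> jog_arm(commands=[[1.6,0,0,0,0,0,50],[0,0,7,0,0,0,50],[0,0,6,0,0,0,50],[0,0,4,0,0,0,50],[0,0,0,0,0,0,50],[0,0,0,0,0,0,50],[0,0,0,0,0,0,28],[0,0,0,0,0,0,28]], force=50)

```text
time_s: 32.5
eef_pos: [493.8, 93.5, 10.9]
tool_rot: [3.141, 0.001, 2.587]
wrist_force: [-1.0, 0.4, 2.7]
width: 0.4
```

>>> jog_arm(commands=[[0,0,0,0,0,0,28],[0,0,0,0,0,0,28],[0,0,0,0,0,0,28],[0,0,0,0,0,0,28],[0,0,-10,0,0,0,28],[0,0,-25,0,0,0,28],[0,0,-15,0,0,0,28],[0,0,0,0,0,0,28]])

```text
time_s: 33.5
eef_pos: [494.2, 93.6, 61.5]
tool_rot: [3.14, 0.001, 2.587]
wrist_force: [1.2, 0.4, -2.1]
width: 0.399
```

>>> jog_arm(commands=[[12,11,0,0,0,0,28],[28,25,0,0,0,0,28],[36,32,0,0,0,0,28],[36,32,0,0,0,0,28],[36,32,0,0,0,0,28],[26,23,0,0,0,0,28],[13,11,0,0,0,0,28],[4.4,3.8,0,0,0,0,28]])

```text
time_s: 34.5
eef_pos: [419.1, 338.9, 59.7]
tool_rot: [-3.14, -0.0, 2.589]
wrist_force: [-0.1, 0.1, -0.8]
width: 0.396
```

>>> jog_arm(commands=[[0,0,12,0,0,0,28],[0,0,14,0,0,0,28],[0,0,10,0,0,0,28],[0,0,4,0,0,0,28],[0,0,0,0,0,0,28],[0,0,0,0,0,0,28],[0,0,0,0,0,0,28],[0,0,0,0,0,0,28]])

```text
time_s: 35.5
eef_pos: [420.2, 338.7, 20.8]
tool_rot: [3.141, 0.0, 2.587]
wrist_force: [-0.8, -0.3, -0.7]
width: 0.397
```

```bash
python3 - <<'E'
from h import *
p,d=capture('side'); s=get_state(); print(np.round(s['eef_pos'],1),np.round(s['tool_rot'],3),np.round(s['wrist_force'],1),s['width'])
u,v=proj('side',[421,339,20])[0].astype(int)
cv2.imwrite('pics/c12.png',cv2.resize(p[v-50:v+60,u-70:u+70][:,:,::-1],None,fx=5,fy=5,interpolation=cv2.INTER_CUBIC))
E
```

```text
[420.2 338.6  20.7] [3.141 0.    2.587] [-1.2 -0.3 -1.9] 0.3976985398012173
```

View pics/c12.png

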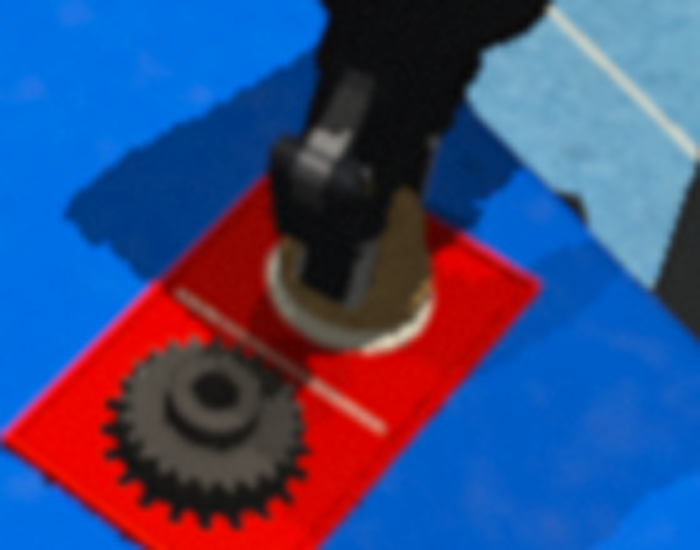

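The bush hangs over the white ring mark at crop (350,290). I'll lower it, release and retreat.

>>> jog_arm(commands=[[0,0,3,0,0,0,28],[0,0,2,0,0,0,28],[0,0,0.8,0,0,0,28],[0,0,0,0,0,0,28],[0,0,0,0,0,0,48],[0,0,0,0,0,0,48],[0,0,0,0,0,0,48],[0,0,-12,0,0,0,48]])

```text
time_s: 36.55
eef_pos: [419.4, 337.9, 26.2]
tool_rot: [-3.14, -0.0, 2.587]
wrist_force: [0.5, 0.8, 1.1]
width: 0.563
```

>>> jog_arm(commands=[[0,0,-35,0,0,0,48],[0,0,-45,0,0,0,48],[-8,-10,-20,0,0,0,48],[-25,-30,0,0,0,0,48],[-35,-40,0,0,0,0,48],[-35,-40,0,0,0,0,48],[-20,-25,0,0,0,0,48],[0,0,0,0,0,0,48]])

```text
time_s: 37.55
eef_pos: [449.0, 147.7, 127.6]
tool_rot: [3.14, 0.001, 2.582]
wrist_force: [0.4, 0.5, -0.3]
width: 0.565
```

```bash
python3 - <<'E'
from h import *
for i in range(3): capture('top')
I=np.mean([capture('top')[0] for i in range(3)],0).astype(np.uint8); p,d=capture('top')
s=get_state(); print(np.round(s['eef_pos'],1),s['time_s'])
W=pts('top',d)
for nm,c,zl,zh in (('loupe',(641.7,-107.6),30,45),('gear',(471.7,399.9),13,22),('bush top',(420.6,338.6),26,40),('flange',(420.6,338.6),8,40),('coupon',(683.8,-39.7),24,34)):
    m=(np.hypot(W[...,0]-c[0],W[...,1]-c[1])<36)&(W[...,2]>zl)&(W[...,2]<zh)&(d>0)
    if m.sum()>20: print(nm,m.sum(),np.round(W[m].mean(0),1),rect('top',m,np.median(W[m][:,2])))
cv2.imwrite('pics/top13.png',I[:,:,::-1])
cv2.imwrite('pics/c13.png',cv2.resize(I[280:400,140:270][:,:,::-1],None,fx=6,fy=5,interpolation=cv2.INTER_CUBIC))
f=lambda X:np.round((proj('top',X)[0]-[140,280])*[6,5]).tolist()
print('bush top expected',f([420.6,338.6,34]),'flange',f([420.6,338.6,10]),'ring',f([420.6,338.6,4]))
for k,xy,z in (('steel_ring',(568,264),14),('test_block_round',(580.7,27.8),15)):
    S=cv2.cvtColor(I,cv2.COLOR_RGB2HSV)[...,1]; uv=np.round(proj('top',[*xy,z])[0]).astype(int); blob(k,S,tuple(uv),22,110,False,z)
E
```

```text
[448.1 151.5 126.7] 37.9
loupe 297 [ 641.2 -109.2   34.4] [ 641.6 -109.2   33.8   34.3   44.8  641.3 -108.5   36.3]
gear 513 [470.5 397.6  17.3] [470.7 398.1  54.5  53.6   0.6 469.9 397.6  56.7]
bush top 244 [419.3 336.6  32.4] [419.3 336.5  34.3  36.7  45.  419.7 336.7  37.4]
flange 459 [421.1 334.8  23.1] [422.3 333.4  45.7  46.   78.9 422.6 333.7  48.1]
coupon 420 [683.4 -40.5  28.4] [683.3 -40.5  28.3  45.5  58.5 683.2 -40.5  51. ]
bush top expected [463.0, 404.0] flange [479.0, 393.0] ring [483.0, 390.0]
steel_ring centroid [568.9 264.8] rect [5.689e+02 2.646e+02 5.180e+01 5.300e+01 2.000e-01] eqd 52.6
test_block_round centroid [580.6  27.8] rect [580.6  27.9  60.3  59.9  89.6] eqd 60.4
```

View pics/c13.png

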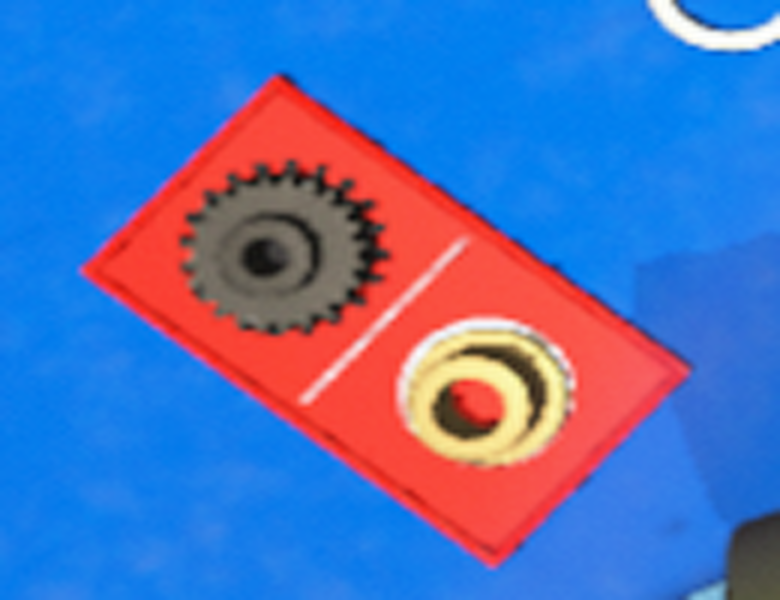

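The bush looks 1–2 mm off toward -y: the white crescent is wider on the left than parallax explains. I'll measure the flange edge against the ring mark in both cameras.

```bash
cat > fl.py <<'E'
from h import *
from scipy.optimize import least_squares
def edge(cam,I,c0,z,r,sel,ch,thr,lo,hi):
    # radial crossing of ch over thr, on plane z, at directions sel; fit circle centre with fixed r
    P=[]
    for t in sel:
        rr=np.arange(lo,hi,.1); X=np.c_[c0[0]+rr*np.cos(t),c0[1]+rr*np.sin(t),0*rr+z]; uv=proj(cam,X).astype(np.float32)
        v=cv2.remap(ch.astype(np.float32),uv[:,:1],uv[:,1:],cv2.INTER_CUBIC)[:,0]
        k=np.where(np.diff(np.sign(v-thr)))[0]
        if len(k): P.append(X[k[0],:2])
    P=np.array(P)
    if len(P)<6: return None
    f=least_squares(lambda q:np.hypot(*(P-q[:2]).T)-q[2],[*c0,r],loss='soft_l1',f_scale=.5)
    g=least_squares(lambda q:np.hypot(*(P-q).T)-r,[*c0],loss='soft_l1',f_scale=.5)
    return len(P),np.round(f.x,1),'fixed r',np.round(g.x,1)
def run(cam,I,c0=(420.6,338.6)):
    B=I[...,2]; G=I[...,1]; cam_pos=-camera_info(cam)['R'].T@camera_info(cam)['t']; a=np.arctan2(cam_pos[1]-c0[1],cam_pos[0]-c0[0])
    near=a+np.linspace(-1.25,1.25,60)
    print(cam,'ring outer (G, red edge)',edge(cam,I,c0,4,26,near,G,140,22,32))
    print(cam,'flange (B, white edge)',edge(cam,I,c0,10,24,near,B,170,19,29))
E
python3 - <<'E'
from fl import *
for cam in ('top','side'):
    I=np.mean([capture(cam)[0] for i in range(4)],0); run(cam,I)
    uv=np.round(proj(cam,[420.6,338.6,10])[0]).astype(int)
    if cam=='side': cv2.imwrite('pics/c14.png',cv2.resize(I[uv[1]-45:uv[1]+45,uv[0]-60:uv[0]+60].astype(np.uint8)[:,:,::-1],None,fx=6,fy=6,interpolation=cv2.INTER_CUBIC))
I=cv2.imread('pics/top0.png')[:,:,::-1].astype(float)
n=np.linspace(0,6.28,90)
print('ring before',edge('top',I,(420.6,338.6),4,26,n,I[...,1],140,22,32))
print('bush before flange',edge('top',I,(493.8,93.4),6,24,np.arctan2(50,87)+np.linspace(-1.25,1.25,60),I[...,0],110,19,30))
E
```

```text
top ring outer (G, red edge) (60, array([421.8, 338.3,  25.6]), 'fixed r', array([421.4, 338.7]))
top flange (B, white edge) (47, array([422.9, 338.1,  20.8]), 'fixed r', array([420., 341.]))
side ring outer (G, red edge) (60, array([420.9, 341. ,  21.5]), 'fixed r', array([419.3, 334.7]))
side flange (B, white edge) (47, array([421.2, 342. ,  24.4]), 'fixed r', array([421.5, 342.3]))
ring before (90, array([420.6, 338.6,  26.7]), 'fixed r', array([420.6, 338.6]))
bush before flange (60, array([494.1,  93.4,  24.2]), 'fixed r', array([494.3,  93.5]))
```

View pics/c14.png

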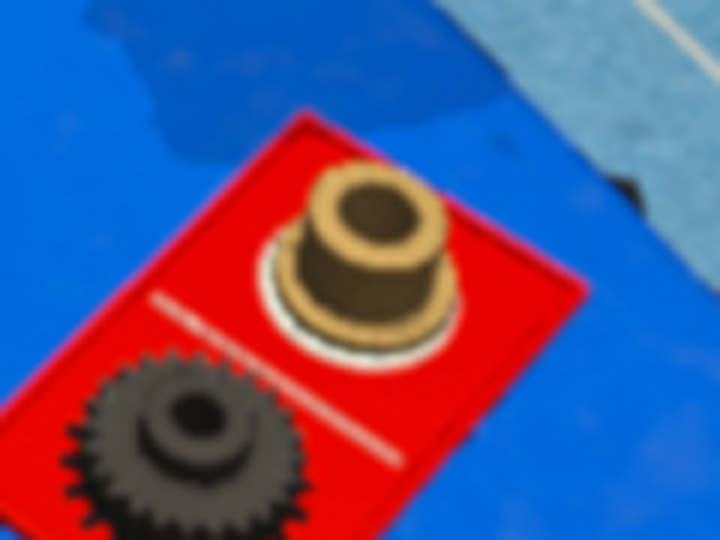

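```bash
cat > sil.py <<'E'
from h import *
from scipy.optimize import minimize
T=np.linspace(0,2*np.pi,72)
SH=dict(bush=[(24,0),(24,6),(18,6),(18,30)],gear=[(27,0),(27,14),(14,14),(14,24)],loupe=[(18,0),(18,34)])
def sil(cam,shape,xy,z0,o,w,U=8):
    m=np.zeros((w*U,w*U),np.uint8); L=SH[shape]
    for (r,a),(r2,b) in zip(L[::2],L[1::2]):
        X=np.vstack([np.c_[xy[0]+r*np.cos(T),xy[1]+r*np.sin(T),0*T+z0+h] for h in (a,b)])
        q=(proj(cam,X)-o+.5)*U; cv2.fillConvexPoly(m,np.round(cv2.convexHull(q.astype(np.float32))[:,0]*16).astype(np.int32),1,shift=4)
    return cv2.resize(m.astype(np.float32),(w,w),interpolation=cv2.INTER_AREA)
def fit(cam,I,shape,xy,z0,fg):
    w=60; o=np.round(proj(cam,[*xy,z0+10])[0]).astype(int)-w//2; s=I[o[1]:o[1]+w,o[0]:o[0]+w]
    m=fg(s.astype(int)).astype(np.uint8); k,l,st,_=cv2.connectedComponentsWithStats(m); i=l[w//2-8:w//2+9,w//2-8:w//2+9]; i=np.bincount(i[i>0]).argmax()
    ct=max(cv2.findContours((l==i).astype(np.uint8),0,1)[0],key=cv2.contourArea); M=np.zeros((w,w),np.uint8); cv2.drawContours(M,[ct],0,1,-1)
    f=lambda q:np.abs(sil(cam,shape,q,z0,o,w)-M).sum()
    r=minimize(f,xy,method='Nelder-Mead',options=dict(initial_simplex=np.array(xy)+[[2,2],[-3,1],[1,-3]],xatol=.05))
    print(cam,shape,np.round(r.x,1),'resid px',round(r.fun),'of',M.sum())
E
python3 - <<'E'
from sil import *
onred=lambda s:~((s[...,2]>150))&~((s[...,0]-s[...,1]>75)&(s[...,2]<90)&(s[...,1]<90))
onblue=lambda s:s[...,2]-s[...,0]<35
onyel=lambda s:~((s[...,0]>150)&(s[...,2]<110))
for cam in ('top','side'):
    I0=cv2.imread(f'pics/{cam}0.png')[:,:,::-1]; I=np.mean([capture(cam)[0] for i in range(3)],0)
    fit(cam,I0,'bush',(494,93.4),0,onblue); fit(cam,I,'bush',(420.6,338.6),4,onred)
    fit(cam,I0,'gear',(478.8,217.1),0,onblue)
    fit(cam,I0,'loupe',(659,200.3),0,onblue)
    # marks seen by this camera at start
    V=I0.max(2)
    for n,xy,ch,t,ab in (('ring',(420.6,338.6),I0[...,1],128,True),('tooth',(471.7,399.9),V,110,False),('round',(641.7,-107.6),V,110,False)):
        blob(n,ch,tuple(np.round(proj(cam,[*xy,4])[0]).astype(int)),22,t,ab,4,cam=cam)
E
```

```text
top bush [494.   93.3] resid px 20 of 586
top bush [418.7 336.9] resid px 62 of 619
top gear [478.4 216.9] resid px 104 of 659
top loupe [658.9 200.5] resid px 62 of 301
ring centroid [420.6 338.6] rect [420.7 338.7  53.5  53.5  64.1] eqd 53.6
tooth centroid [471.6 400. ] rect [471.7 400.   60.9  61.2  40. ] eqd 54.6
round centroid [ 641.7 -107.6] rect [ 641.5 -107.7   39.8   39.6   11.3] eqd 39.4
side bush [492.4  90. ] resid px 1078 of 1543
side bush [420.1 337.6] resid px 76 of 821
side gear [478.8 215.3] resid px 99 of 586
side loupe [660.8 197.7] resid px 114 of 368
ring centroid [421.  338.6] rect [421.2 338.7  53.3  53.1  34.1] eqd 53.2
tooth centroid [472.2 400.1] rect [472.1 400.1  61.3  61.4   3.3] eqd 56.2
round centroid [672.8 -43.9] rect [668.3 -48.1  38.2  57.    5.3] eqd 41.7
```

Both cameras put the bush about 1.5–2 mm off along the tool's y axis: top gives (-1.9,-1.7) and side gives (-0.9,-1.0). There's plenty of time, so I'll regrasp it and shift it about 1.8 mm.

>>> jog_arm(commands=[[12,14,0,0,0,0,50],[30,36,0,0,0,0,50],[35,41,0,0,0,0,50],[30,36,10,0,0,0,50],[15.2,17.4,25,0,0,0,50],[0,0,30,0,0,0,50],[0,0,12,0,0,0,50],[0,0,0,0,0,0,50]])

```text
time_s: 39.6
eef_pos: [419.8, 337.4, 49.0]
tool_rot: [-3.14, -0.001, 2.587]
wrist_force: [0.1, -1.2, 0.5]
width: 0.587
```

>>> jog_arm(commands=[[0,0,0,0,0,0,50],[0,0,0,0,0,0,50],[0,0,10,0,0,0,50],[0,0,12,0,0,0,50],[0,0,8,0,0,0,50],[0,0,3.5,0,0,0,50],[0,0,0,0,0,0,50],[0,0,0,0,0,0,50]])

```text
time_s: 40.6
eef_pos: [420.7, 337.7, 16.4]
tool_rot: [3.141, 0.0, 2.587]
wrist_force: [-0.2, -0.0, 0.7]
width: 0.584
```

>>> jog_arm(commands=[[0,0,0,0,0,0,28],[0,0,0,0,0,0,28],[0,0,0,0,0,0,28],[0,0,0,0,0,0,28],[0,0,0,0,0,0,28],[0,0,-4,0,0,0,28],[0,0,0,0,0,0,28],[-0.4,2.3,0,0,0,0,28]])

```text
time_s: 41.6
eef_pos: [421.5, 338.9, 19.6]
tool_rot: [-3.14, -0.0, 2.587]
wrist_force: [-0.6, -0.3, -1.2]
width: 0.398
```

>>> jog_arm(commands=[[0,0,0,0,0,0,28],[0,0,0,0,0,0,28],[0,0,0,0,0,0,28],[0,0,2,0,0,0,28],[0,0,2,0,0,0,28],[0,0,0,0,0,0,28],[0,0,0,0,0,0,28],[0,0,0,0,0,0,28]])

```text
time_s: 42.6
eef_pos: [422.0, 339.3, 16.8]
tool_rot: [3.142, -0.0, 2.587]
wrist_force: [-1.2, -1.0, 4.8]
width: 0.398
```

>>> jog_arm(commands=[[0,0,0,0,0,0,48],[0,0,0,0,0,0,48],[0,0,0,0,0,0,48],[0,0,-12,0,0,0,48],[0,0,-35,0,0,0,48],[0,0,-40,0,0,0,66],[0,0,-10,0,0,0,66],[-25,-30,0,0,0,0,66]])

```text
time_s: 43.6
eef_pos: [427.2, 303.6, 114.7]
tool_rot: [3.138, 0.0, 2.593]
wrist_force: [0.7, -1.1, -0.6]
width: 0.769
```

>>> jog_arm(commands=[[-35,-40,0,0,0,0,66],[-35,-40,0,0,0,0,66],[-25,-30,0,0,0,0,66],[0,0,0,0,0,0,66],[0,0,0,0,0,0,66],[0,0,0,0,0,0,66],[0,0,0,0,0,0,66],[0,0,0,0,0,0,66]])

```text
time_s: 44.6
eef_pos: [450.1, 157.6, 113.1]
tool_rot: [-3.141, -0.0, 2.588]
wrist_force: [-0.2, 0.3, -0.6]
width: 0.774
```

```bash
python3 - <<'E'
from sil import *
onred=lambda s:~((s[...,2]>150))&~((s[...,0]-s[...,1]>75)&(s[...,2]<90)&(s[...,1]<90))
s=get_state(); print(np.round(s['eef_pos'],1),s['time_s'])
J=[]
for cam in ('top','side'):
    I=np.mean([capture(cam)[0] for i in range(3)],0); fit(cam,I,'bush',(420.6,338.6),4,onred)
    uv=np.round(proj(cam,[446,369,10])[0]).astype(int); J.append(cv2.resize(I[uv[1]-50:uv[1]+50,uv[0]-50:uv[0]+50].astype(np.uint8)[:,:,::-1],(400,400),interpolation=cv2.INTER_CUBIC))
    # boss hole / boss top of the gear and lens of the loupe
    if cam=='top':
        g=I.max(2); W=pts('top',capture('top')[1])
        m=(np.hypot(W[...,0]-420.6,W[...,1]-338.6)<36)&(W[...,2]>26)&(W[...,2]<40); print('bush top',np.round(W[m].mean(0),1))
cv2.imwrite('pics/c15.png',np.hstack(J))
E
```

```text
[450.1 157.6 113.1] 44.6
top bush [422.8 340.8] resid px 109 of 582
bush top [420.5 337.9  32.5]
side bush [421.8 340.7] resid px 87 of 881
```

View pics/c15.png

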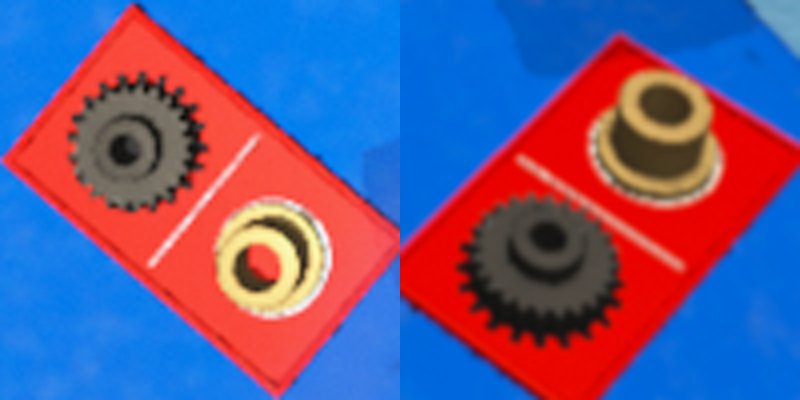

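The bush is now centred: the white margin is even in the side view, and the uneven margin in the top view matches parallax. The gear shows a similar offset of about 1.5 mm along tool y, so it gets the same small correction.

>>> jog_arm(commands=[[10,20,0,0,0,0,65],[22,43,0,0,0,0,65],[25,49,0,0,0,0,65],[25,49,0,0,0,0,65],[19,37,0,0,0,0,65],[9.9,19.2,20,0,0,0,65],[0,0,30,0,0,0,65],[0,0,20,0,0,0,65]])

```text
time_s: 45.95
eef_pos: [469.0, 401.4, 41.2]
tool_rot: [-3.14, -0.001, 2.589]
wrist_force: [-0.2, -1.1, -0.2]
width: 0.757
```

>>> jog_arm(commands=[[0,0,0,0,0,0,65],[0,0,0,0,0,0,65],[0,0,0,0,0,0,65],[0,0,0,0,0,0,65],[0,0,5,0,0,0,65],[0,0,3,0,0,0,65],[0,0,0,0,0,0,65],[0,0,0,0,0,0,65]])

```text
time_s: 46.95
eef_pos: [470.3, 400.1, 35.1]
tool_rot: [-3.142, -0.0, 2.587]
wrist_force: [0.2, -0.3, 0.0]
width: 0.759
```

>>> jog_arm(commands=[[0,0,10,0,0,0,65],[0,0,9,0,0,0,65],[0,0,5,0,0,0,65],[0,0,2,0,0,0,65],[0,0,0,0,0,0,65],[0,0,0,0,0,0,65],[0,0,0,0,0,0,65],[0,0,0,0,0,0,48]])

```text
time_s: 47.95
eef_pos: [470.6, 400.5, 10.1]
tool_rot: [3.141, 0.0, 2.587]
wrist_force: [-0.9, -0.8, 2.0]
width: 0.611
```

>>> jog_arm(commands=[[0,0,0,0,0,0,48],[0,0,0,0,0,0,48],[0,0,0,0,0,0,48],[0,0,0,0,0,0,48],[0,0,0,0,0,0,48],[0,0,-4,0,0,0,48],[0,0,0,0,0,0,48],[0,1.9,0,0,0,0,48]])

```text
time_s: 48.95
eef_pos: [471.1, 401.4, 12.7]
tool_rot: [-3.141, -0.0, 2.587]
wrist_force: [0.5, -0.1, -2.1]
width: 0.61
```

>>> jog_arm(commands=[[0,0,0,0,0,0,48],[0,0,0,0,0,0,48],[0,0,0,0,0,0,48],[0,0,2,0,0,0,48],[0,0,2,0,0,0,48],[0,0,0,0,0,0,48],[0,0,0,0,0,0,48],[0,0,0,0,0,0,48]])

```text
time_s: 49.95
eef_pos: [471.4, 401.8, 10.2]
tool_rot: [3.141, -0.0, 2.587]
wrist_force: [-2.3, -1.3, 5.9]
width: 0.607
```

>>> jog_arm(commands=[[0,0,0,0,0,0,65],[0,0,0,0,0,0,65],[0,0,0,0,0,0,65],[0,0,-12,0,0,0,65],[0,0,-35,0,0,0,65],[0,0,-40,0,0,0,65],[0,0,-15,0,0,0,65],[-20,-40,0,0,0,0,65]])

```text
time_s: 50.95
eef_pos: [467.2, 361.1, 113.0]
tool_rot: [3.136, 0.0, 2.593]
wrist_force: [-0.3, -0.4, -0.2]
width: 0.763
```

>>> jog_arm(commands=[[-25,-49,0,0,0,0,65],[-25,-49,0,0,0,0,65],[-25,-49,0,0,0,0,65],[-10,-20,0,0,0,0,65],[0,0,0,0,0,0,65],[0,0,0,0,0,0,65],[0,0,0,0,0,0,65],[0,0,0,0,0,0,65]])

```text
time_s: 51.95
eef_pos: [451.6, 171.6, 111.0]
tool_rot: [-3.141, 0.0, 2.589]
wrist_force: [-0.2, -0.1, -0.1]
width: 0.759
```

```bash
python3 - <<'E'
from h import *
s=get_state(); print(np.round(s['eef_pos'],1),np.round(s['wrist_force'],1),s['time_s'])
I,d=capture('top'); W=pts('top',d); J=[]
for nm,c,zl,zh in (('loupe',(641.7,-107.6),30,45),('gear',(471.7,399.9),13,22),('boss',(471.7,399.9),25,34),('bush top',(420.6,338.6),26,40),('coupon',(683.8,-39.7),24,34)):
    m=(np.hypot(W[...,0]-c[0],W[...,1]-c[1])<36)&(W[...,2]>zl)&(W[...,2]<zh)&(d>0)
    print(nm,m.sum(),np.round(W[m].mean(0),1),rect('top',m,np.median(W[m][:,2])))
K=capture('side')[0]
for cam,im in (('top',I),('side',K)):
  for c,h in (((446,369,10),45),((663,-73,10),45)):
    uv=np.round(proj(cam,c)[0]).astype(int); J.append(cv2.resize(im[uv[1]-h:uv[1]+h,uv[0]-h-5:uv[0]+h+5][:,:,::-1],(390,295),interpolation=cv2.INTER_CUBIC))
cv2.imwrite('pics/c16.png',np.vstack([np.hstack(J[:2]),np.hstack(J[2:])]))
E
```

```text
[451.6 171.6 111. ] [-0.2 -0.1 -0.1] 51.95
loupe 285 [ 641.1 -109.1   34.6] [ 640.7 -109.2   34.3   32.9   89.8  641.4 -109.2   34.9]
gear 513 [471.3 398.9  17.1] [470.7 399.9  54.6  53.6   0.6 470.9 399.4  56. ]
boss 140 [471.1 399.9  27.3] [471.8 399.9  26.1  26.5   0.7 471.2 399.5  28.2]
bush top 247 [420.6 337.9  32.4] [421.  337.4  36.1  34.9   0.5 420.8 337.8  37.7]
coupon 422 [683.5 -40.5  28.1] [683.3 -40.4  28.5  45.8  58.7 683.  -40.2  51.5]
```

View pics/c16.png

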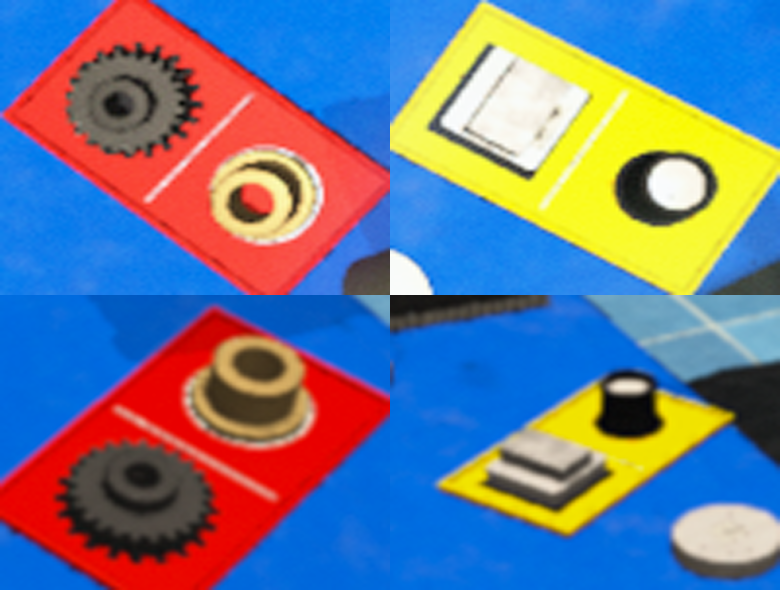

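All five parts sit on their marks in both cameras, and the gripper is clear. I'm handing in.

```bash
python3 -c "
from plant import *
print(finish_job(), get_state()['time_s'])"
```

```text
the job is handed in; nothing more can be done
the job is handed in; nothing more can be done
```

Both kits are made up and the job is handed in at about 52 s of the 109 s allowed, with the gripper open and clear at about z = 111 mm. I placed the parts in the order asked: block, coupon on the block, loupe, gear, bush. I then picked up the bush and the gear once more to shift each about 1.5–2 mm.

| Part | Last check |
|---|---|
| Square block | 0.4 mm from its mark, turned to within 0.1° |
| Coupon | flat on the block, centred to about 1 mm and within 0.5° of square |
| Loupe | within about 1–1.5 mm of centre |
| Gear | within about 1 mm after the correction |
| Bush | within about 1 mm, with an even white margin in the side view |

- **Left alone:** the round test block measured unmoved. The ring read less than 1 mm from its first reading, and nothing touched either.
- **Checks that disagreed:** the loupe's lens edge and its depth reading fell on opposite sides of centre, about 2–2.7 mm apart. For the bush, an outline fit was upset by the white mark and gave about 2–3 mm off after the correction, so I went by the depth reading and the visible margins.
- **Forces:** the highest wrist force in any reading was about 6 N.
- **Pictures:** I viewed 16, two past the budget, to check the bush and gear corrections.

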